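# Latch the round split mould

### The arm

A 7-joint arm with a two-finger parallel gripper is mounted at the origin on the work surface. World frame = base frame: x ahead of the robot, y to its left, z up, the work surface at z = 0. Lengths are in m, angles in rad, forces in N, time in s.
With the tool pointing down it reaches from about 0.425 to 0.825 m from the base axis. Payload 3.6 kg.
Tool frame: the origin (TCP) lies at the very end of the fingers, on their centre line; the grasp point (between the pads) lies 19 mm behind it; z points along the fingers, y is the line along which they close (so a half turn about z gives the same grasp; the last joint's range is limited). The gripper opens to 93 mm and grips with 3 to 60 N. Pads are 15 mm wide; open, the fingers measure 128 mm over their backs; the gripper's body (75 mm by 188 mm) begins 65 mm behind the grasp point.
Start: joints at [1.194, 0.615, -0.013, 1.423, 0.008, 1.103, -0.04], TCP at [0.223, -0.61, 0.219] pointing down, gripper open.
Joint ranges: [-3.12, 3.12], [-0.3, 2.06], [-1.34, 1.32], [0.26, 2.42], [-1.36, 4.5], [0.01, 1.98], [-2.84, 2.84]. Speed limits (rad/s): [2.79, 2.79, 3.14, 3.14, 3.14, 3.14, 3.14].

### API

Orientations are given as a unit quaternion [w, x, y, z].
In Python, from station import r gives the robot as it stands. Calls block until the motion is done:
- r.goto(position, orientation): joint-space move of the TCP to a pose.
- r.servo_line(position, attitude=None, feed=0.15, f_stop=None): straight line of the TCP; attitude=None keeps the orientation; feed is the mean speed in m/s. With f_stop (N) it stops when the force on the tool has changed by that much, and returns True; else False.
- r.move_joints(angles): joint-space move.
- r.gripper_to(opening, newtons=None): opening from 0.0 (shut) to 1.0 (fully open); newtons is the grip in N (None keeps the last); returns when the fingers have stopped.
- r.hold(seconds).
- r.inverse_kinematics(position, orientation): joint angles nearest the present ones, or None.
- r.read_camera(name): name is "side" or "top"; returns the picture (480x640x3 uint8, blue, green, red); there is no depth.
- r.calibration(name): a dict with "fx", "fy", "cx", "cy" (pixels), "R" (3x3) and "t" (3): a world point X has camera coordinates R X + t. Camera axes: x right, y down, z forward; pixel columns grow to the right and rows downward; lengths in m; the calibration is good to about 2 mm. A picture is of the moment at which its call begins. calibration takes no time and is no camera call.
A pose or a line that the arm cannot do raises r.PlanningError and nothing moves.
- r.job_done(): hands the job in; it is judged then, once.
Readings, each from a call of its own:
- r.current_clock(): time.
- r.current_joint_positions(): joint angles.
- r.current_joint_vel(): joint speeds.
- r.current_effort(): joint torques, N m.
- r.current_position(): TCP position.
- r.current_tcp_rot(): TCP orientation.
- r.current_force(): force on the tool from outside, world axes, zero at the start.
- r.current_wrist_torque(): the same for the moment, N m.
- r.current_width(): opening from 0.0 (shut) to 1.0 (fully open).
- r.current_gripper_force(): force on a finger pad.
Only numpy, scipy, OpenCV 4.12 (cv2) and the standard library are available. Lean on these libraries where they do the work, as an engineer would, in place of code of your own. Each camera call takes 0.05 s, during which the arm holds its last target. There are 200 camera calls.

### The job

Two split glass moulds stand open on the glassblower's bench, each with its cam lever raised. Push the lever of the round mould right over its high point until it snaps down closed and draws the two halves together, then let go of it. Leave the lever of the square mould standing up as it is.

Things in the scene. Friction and masses are not known exactly. Their poses are not given: they have to be found in the camera images.
- round_mould: Round split mould of dark iron, 124 mm across, 110 mm high, on a steel plate 190 x 140 mm fixed to the bench. Origin: centre of the underside, on the bench; z up. Halves hinge at its +x side; the loose half is on -y. The lever's pivot pin runs along x at (-92, +30, +95) mm; the lever swings in the upright plane x = -92 mm, from standing over to +y; closed it lies level, 95 mm up, along +y.
- round_lever (a joint): Angle of the round mould's lever, rad. 0: open, leaning 15 deg back from upright to the mould's -y; 0.26: upright; grows as it goes over to +y and down; 1.83: closed, level, at its stop. Starts at 0 to 0.35, where it stays. From 0.35 a spring resists, most near 0.85 (0.9 N m, 10 N at the pad); high point at 1.35; past 1.45 it snaps closed by itself, let go before 1.25 it springs back.
- round_pad (a point): Centre of the steel pad ending the round mould's lever, 95 mm from the pivot. Pad: 24 mm wide along the pin, 12 mm thick, 50 mm long; the lever's end is 120 mm from the pivot. z: along the lever away from the pivot; y: across its thickness, the way it moves when closing (push on the -y face, 6 mm from this point); x: along the pin.
- square_lever (a joint): Angle of the like lever of the other mould, which is square in plan, 112 mm wide and 110 mm high, on a like plate. Same meaning; starts at 0 to 0.35 and is to be left standing up.

How it is judged:
By the outcome, as a careful person would: the job done as asked, in the order asked, and still so for the second after the job is handed in, with the robot touching nothing.
It also fails if it takes over 35 s, if anything falls off the work surface, if the arm or the gripper's body presses on something with over 40 N, if the wrist force passes 120 N, or if a joint passes its speed limit or range.

## Working session

There is one attempt and no reset: what is moved stays moved. The work goes in short steps, each a Python script; the robot and the scene stay as the last script left them, time stands still between calls to the robot, and variables do not carry over. Pictures are saved under pics/ and viewed, at most 10 in all, crops included, and the job is handed in when it is done.

```bash
mkdir -p pics
python3 - <<'E'
from station import r
import cv2
for n in("top","side"):
    cv2.imwrite(f"pics/{n}0.png",r.read_camera(n)); print(n,r.calibration(n))
print(r.current_tcp_rot(),r.current_clock())
E
```

```text
top {'fx': 581.1207640807414, 'fy': 581.1207640807414, 'cx': 316.70360916993286, 'cy': 238.55287594276888, 'R': array([[ 0.00398907, -0.99998302,  0.00424859],
       [-0.98886806, -0.00457661, -0.14872461],
       [ 0.14874152, -0.00360802, -0.98886953]]), 't': array([-0.07004031,  0.57549246,  1.22757119])}
side {'fx': 463.8145519568453, 'fy': 463.8145519568453, 'cx': 320.29824847266025, 'cy': 244.11548026780602, 'R': array([[-0.92021969, -0.39067772, -0.02380437],
       [-0.19076497,  0.5007798 , -0.84429161],
       [ 0.34176667, -0.77239272, -0.53535506]]), 't': array([0.47789828, 0.2449524 , 0.75191281])}
[-1.11447384e-03  9.84651266e-01  1.74529627e-01 -2.25975303e-04] 0.1
```

View pics/top0.png

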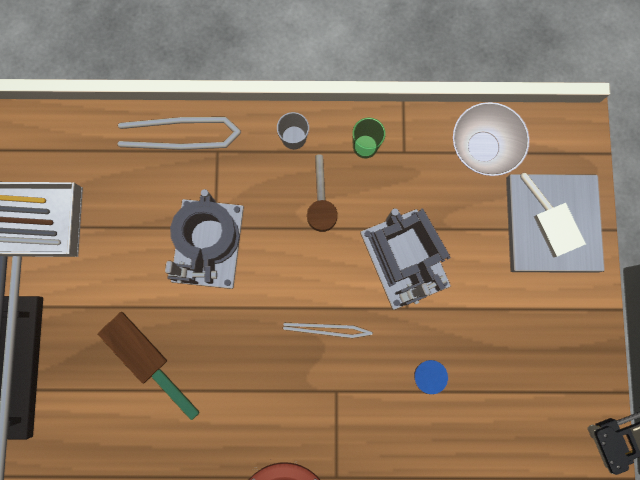

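View pics/side0.png

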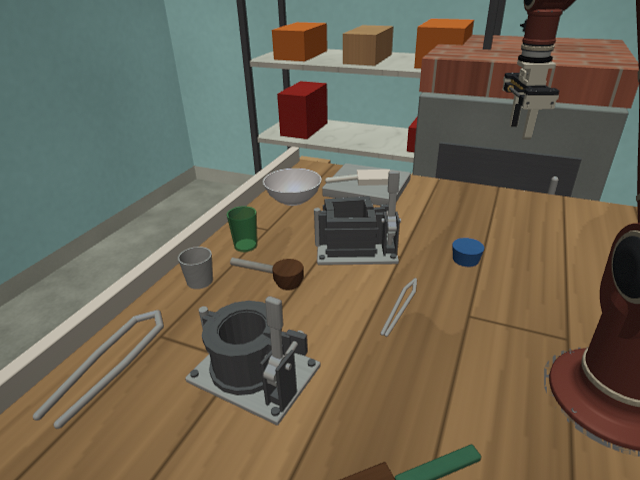

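The top view shows the round mould at about (205,240), with its hinge up-image (world +x) and its lever at lower left near (185,270). The square mould is at (405,255). I'll zoom in on the round mould to get its plate corners and the lever.

Run:
```python
import cv2
a=cv2.imread("pics/top0.png")[180:300,145:265]; b=cv2.imread("pics/side0.png")[285:425,180:330]
cv2.imwrite("pics/c1.png",cv2.resize(a,(600,600),interpolation=cv2.INTER_CUBIC))
cv2.imwrite("pics/c2.png",cv2.resize(b,(600,560),interpolation=cv2.INTER_CUBIC))
```

```text
(no output)
```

View pics/c1.png

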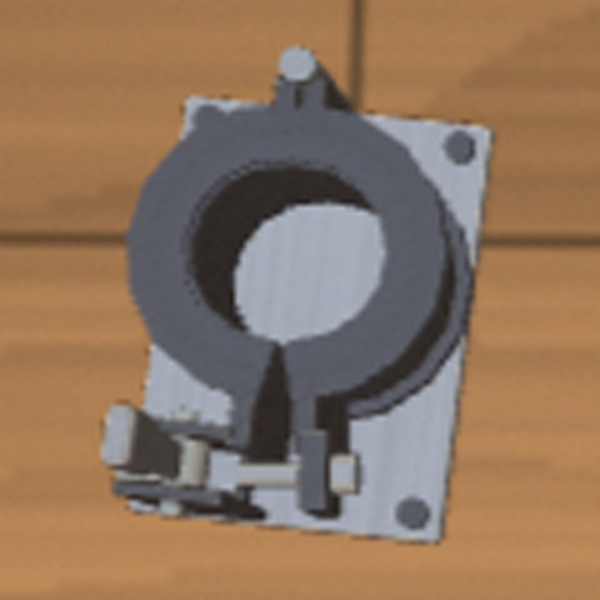

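View pics/c2.png

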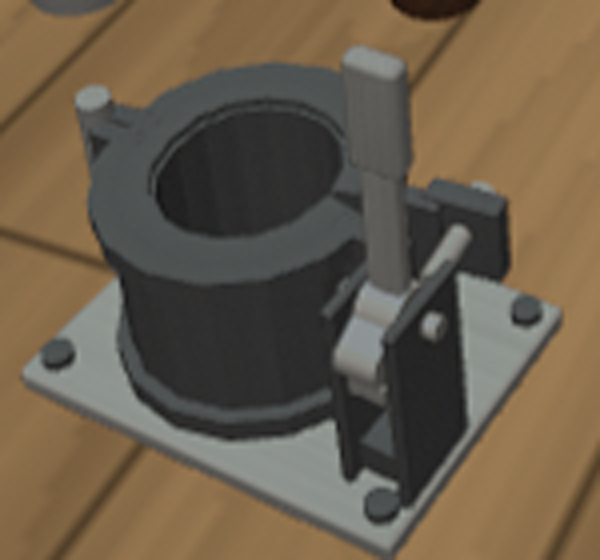

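The crops show the plate corners clearly. In the top crop they are at (492,127), (440,543), (128,510) and (187,97), and in the side crop at (25,372), (390,553) and (560,315). The lever's end face centre is at about (121,434) in the top crop and (376,60) in the side crop.

```bash
cat > h.py <<'E'
import numpy as np
from station import r
from scipy.optimize import least_squares
cal={n:r.calibration(n) for n in("top","side")}
def proj(n,X):
    c=cal[n]; p=c["R"]@X+c["t"]; return np.array([c["fx"]*p[0]/p[2]+c["cx"],c["fy"]*p[1]/p[2]+c["cy"]])
def W(q,p):
    c,s=np.cos(q[2]),np.sin(q[2]); return np.array([q[0]+c*p[0]-s*p[1],q[1]+s*p[0]+c*p[1],p[2]])
def lever(q,a,d,t=0.,x=-.092):  # point d along lever, t across (+ closing)
    b=a-np.radians(15); return W(q,[x,.03+d*np.sin(b)+t*np.cos(b),.095+d*np.cos(b)-t*np.sin(b)])
T=lambda u,v:np.array([145+u/5-.4,180+v/5-.4])
S=lambda u,v:np.array([180+u/4-.4,285+v/4-.4])
E
python3 - <<'E'
from h import *
obs=[("top",T(492,127),(.095,-.07)),("top",T(440,543),(-.095,-.07)),("top",T(128,510),(-.095,.07)),("top",T(187,97),(.095,.07)),
("side",S(25,372),(.095,.07)),("side",S(390,553),(-.095,.07)),("side",S(560,315),(-.095,-.07))]
def f(q):
    e=[proj(n,W(q,[*p,q[3]]))-u for n,u,p in obs]
    e+=[proj("top",lever(q,q[4],.12))-T(121,434),proj("side",lever(q,q[4],.12))-S(376,60)]
    return np.ravel(e)
s=least_squares(f,[.6,.2,0,.008,.2],loss="soft_l1")
q=s.x;print(q.round(4),f(q).reshape(-1,2).round(1).tolist())
print("pivot",lever(q,q[4],0),"end",lever(q,q[4],.12),"pad",lever(q,q[4],.095))
for p in[(.0,.0,.11)]: print(proj("top",W(q,p)))
np.save("q.npy",q)
E
```

```text
[ 0.5712  0.1777 -0.1039  0.0064  0.2069] [[0.7, -0.4], [0.3, -0.2], [0.2, -0.4], [0.6, -0.9], [-2.2, 0.7], [-0.9, 0.2], [0.5, -0.7], [-0.7, 7.4], [8.2, 0.4]]
pivot [0.48278024 0.21706778 0.095     ] end [0.48209711 0.21051729 0.21481913] pad [0.48223943 0.21188197 0.18985681]
[198.37534431 235.41594256]
```

The plate fits, but the lever residuals say the plate's centre is offset from the mould origin along x. I'll free that offset and check it against the mould rim.

Run:
```python
from h import *
obs=[("top",T(492,127),(.095,-.07)),("top",T(440,543),(-.095,-.07)),("top",T(128,510),(-.095,.07)),("top",T(187,97),(.095,.07)),
("side",S(25,372),(.095,.07)),("side",S(390,553),(-.095,.07)),("side",S(560,315),(-.095,-.07))]
def f(q):
    e=[proj(n,W(q,[p[0]+q[5],p[1]+q[6],q[3]]))-u for n,u,p in obs]
    e+=[proj("top",lever(q,q[4],.12))-T(121,434),proj("side",lever(q,q[4],.12))-S(376,60)]
    # rim: leftmost tangent in top (fixed half), far top of rim; side leftmost
    th=np.linspace(0,np.pi,181); P=[W(q,[.062*np.cos(t),.062*np.sin(t),.11]) for t in th]
    e+=[[min(proj("top",p)[0] for p in P)-T(128,0)[0],min(proj("side",p)[0] for p in P)-S(90,0)[0]]]
    return np.ravel(e)
s=least_squares(f,[.57,.18,-.1,.008,.2,0,0],x_scale=.01,loss="soft_l1")
q=s.x;print(q.round(4),f(q).reshape(-1,2).round(1).tolist())
print("pivot",lever(q,q[4],0),"end",lever(q,q[4],.12),"pad",lever(q,q[4],.095))
print([(n,proj(n,lever(q,q[4],0,0,-.11)).round(1)) for n in cal], "pin side obs",S(433,325))
np.save("q.npy",q)
# candidate pushing poses: closed fingers, tool down, reach check
from scipy.spatial.transform import Rotation as R
for yaw in np.arange(-180,180,30):
  o=(R.from_euler("z",yaw+np.degrees(q[2]),degrees=True)*R.from_quat([1,0,0,0])).as_quat()[[3,0,1,2]]
  print(yaw,[r.inverse_kinematics(list(p),list(o)) is not None for p in (lever(q,0.2,.095,-.05),lever(q,1.0,.1,-.01),lever(q,1.6,.1,-.01))])
```

```text
[ 0.5836  0.1745 -0.1033  0.0076  0.2377 -0.0141  0.0021] [[0.5, 0.1], [0.1, 0.4], [-0.1, 0.2], [0.2, -0.4], [-1.8, 0.7], [-0.2, 0.2], [1.2, -0.8], [-0.6, 0.6], [-0.2, -1.6], [-0.0, -0.0]]
pivot [0.4951827  0.21378596 0.095     ] end [0.49488454 0.21090982 0.21496516] pad [0.49494666 0.21150901 0.18997242]
[('top', array([179.9, 281.2])), ('side', array([288.5, 364.9]))] pin side obs [287.85 365.85]
-180 [True, True, True]
-150 [True, True, True]
-120 [True, True, True]
-90 [True, True, True]
-60 [True, True, True]
-30 [True, True, True]
0 [True, True, True]
30 [True, True, True]
60 [True, True, True]
90 [True, True, True]
120 [True, True, True]
150 [True, True, True]
```

The fit is now consistent: the offset is -14 mm, the residuals are about 1 px, and the pivot pin projects to within 1 px of where I see it. The lever is at about 0.24 rad. I'll approach high, with closed fingers behind the pad on its -y side.

```bash
cat >> h.py <<'E'
from scipy.spatial.transform import Rotation as R
q=np.load("q.npy") if __import__("os").path.exists("q.npy") else None
def ori(yaw): return list((R.from_euler("z",yaw+q[2])*R.from_quat([1,0,0,0])).as_quat()[[3,0,1,2]])
def tcp(a,d=.09,gap=0.):
    # fingers' lower +y corner on the pad's back face; fingers 15 mm thick along mould y
    return list(lever(q,a,d,-.006)+W([0,0,q[2]],[0,-.0075-gap,0]))
E
python3 - <<'E'
from h import *
import cv2
p0=np.array(tcp(q[4],gap=.035)); hi=p0.copy(); hi[2]=.33
js=[(abs(j[6]),y) for y in(np.pi/2,-np.pi/2) for j in[r.inverse_kinematics(list(hi),ori(y))] if j is not None]
y=min(js)[1];print(js)
np.save("yaw.npy",y)
c=r.current_position();r.servo_line([c[0],c[1],.36],feed=.3)
r.gripper_to(0.0,20)
r.goto(list(hi),ori(y)); r.servo_line(list(p0),feed=.15)
print(r.current_clock(),p0,r.current_position(),r.current_width(),r.current_force())
a=r.read_camera("side")[250:430,170:410]
b=r.read_camera("top")[150:330,110:350]
cv2.imwrite("pics/s1.png",cv2.resize(np.vstack([a,b]),None,fx=1.66,fy=1.66))
E
```

```text
[(np.float64(0.7745344159644376), 1.5707963267948966), (np.float64(2.183582640910318), -1.5707963267948966)]
6.1667 [0.4899583  0.1633891  0.18482929] [0.49051708 0.16387374 0.18566925] 0.0019010455907524804 [-0.65294962 -0.04090868 -0.38760958]
```

View pics/s1.png

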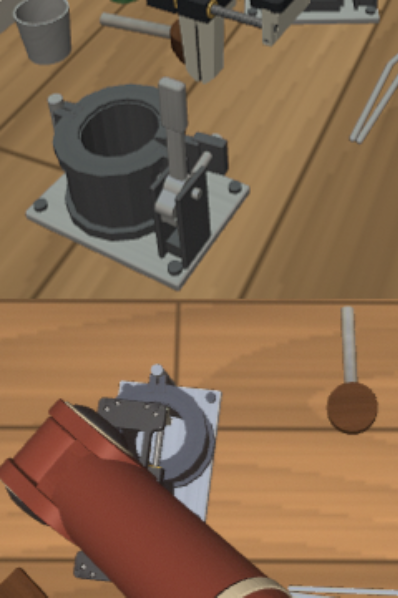

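The side view shows the closed fingers behind the pad on its -y side, with a clear gap, and the lever still upright. Now I'll push along the arc, watching the force.

Run:
```python
from h import *
import cv2
for a in list(np.arange(.25,1.58,.12))+[1.6]:
    s=r.servo_line(tcp(a),feed=.08,f_stop=45)
    f=r.current_force(); print(round(a,2),s,np.round(f,1),round(r.current_clock(),2))
    if s: break
    if a>1.4 and np.linalg.norm(f)<2: break
a=r.read_camera("side")[250:430,170:410]
cv2.imwrite("pics/s2.png",cv2.resize(a,None,fx=2.5,fy=2.5))
```

```text
0.25 False [-0.1  0.2  0.3] 6.87
0.37 False [-0.3  0.3  0.1] 7.15
0.49 False [ 0.9 -1.5 -0.8] 7.43
0.61 False [ 0.9 -2.6 -0.4] 7.72
0.73 False [ 1.1 -2.2 -0.2] 8.0
0.85 False [ 0.3  0.7 -0.1] 8.28
0.97 False [ 0.6 -0.3  0.2] 8.57
1.09 False [ 0.2 -0.5  3.3] 8.85
1.21 False [ 0.4 -0.2 -0.7] 9.13
1.33 False [-0.5  0.1  0.9] 9.42
1.45 False [ 0.6 -0.4  0.1] 9.7
```

View pics/s2.png

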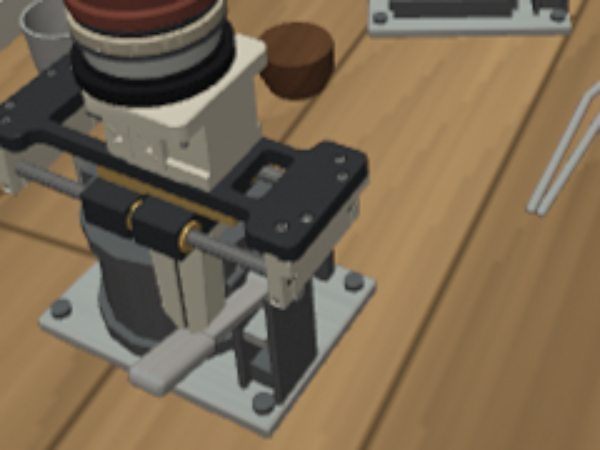

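The lever looks level now, with the fingers above and behind it and almost no force on them. I'll lift clear, then compare the lever's end with the closed prediction.

Run:
```python
from h import *
import cv2
for a in(1.3,1.5,1.83): print(a,((proj("side",lever(q,a,.12))-[170,250])*2.5).round())
c=np.array(r.current_position()); print(c,"expected",tcp(1.45))
r.servo_line([c[0],c[1],c[2]+.14],feed=.12)
c=np.array(r.current_position())
r.servo_line([c[0]-.03,c[1]-.15,c[2]+.03],feed=.2)
print(r.current_clock(),r.current_force())
a=r.read_camera("side")[140:430,170:440]
cv2.imwrite("pics/s3.png",cv2.resize(a,None,fx=2,fy=2))
for x in(1.3,1.5,1.83): print(x,((proj("side",lever(q,x,.12))-[170,140])*2).round())
```

```text
1.3 [152. 326.]
1.5 [146. 368.]
1.83 [147. 426.]
[0.50222744 0.28733382 0.13358192] expected [np.float64(0.5027875478619969), np.float64(0.2871457407939543), np.float64(0.13416587111914197)]
11.9917 [-0.23839989  0.18837714 -0.35135428]
1.3 [122. 481.]
1.5 [116. 515.]
1.83 [118. 561.]
```

View pics/s3.png

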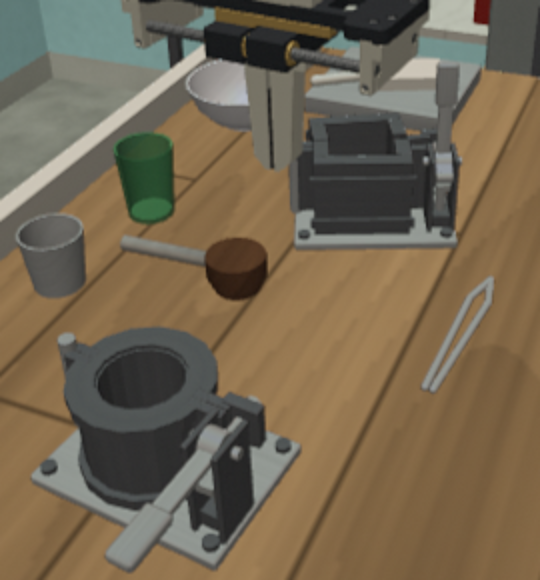

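The lever's end is at about (122,558), against a closed prediction of (118,561). The mould halves have met, the square mould's lever still stands, and the arm is clear.

```bash
python3 -c "
from station import r
print(r.job_done(),r.current_clock())"
```

```text
the job is handed in; nothing more can be done
the job is handed in; nothing more can be done
```

The round mould's lever snapped down closed and drew its halves together, the square mould's lever still stands up, and I handed the job in about 12 s in with the arm touching nothing.

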